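# Set and lock the bench air regulator

## Task

Set the air pressure for the ratchet: on the regulator (the fitting with the pressure gauge and the tall bar-shaped knob) turn the knob clockwise until its pointer stands at the black mark on the dial, then pull the knob straight up, all the way out, to lock it there, and let go. Leave the lubricator's small round knob as it is.

Things in the scene. Friction and masses are not known exactly. Their poses are not given: they have to be found in the camera images.
- reg_grip (a point): Point inside the regulator's knob, on its vertical turning axis. The knob is a black bar 60 mm long, 14 mm wide, 36 mm tall (pinch the 14 mm) on a round skirt 60 mm across, 8 mm thick. The point is 13 mm below the bar's top, 22 mm above the skirt; 81 mm above the bench when pushed in. x axis: level, along the bar to the pointer end (small beak, white line; the other end is plain). z up.
- reg_turn (a joint): Angle of the regulator's knob in rad, growing clockwise seen from above, 0 to 2.2 between stops; at 1.30 the pointer is exactly at the mark, a black rib 10 x 7 mm on the edge of the metal round dial under the knob (100 mm across, top 50 mm above the bench), above the gauge. Starts between 0 and 0.7. Friction 0.06 N m, no click; stays where it is left, also when pulled out: let go without twisting.
- reg_pull (a joint): How far the regulator's knob is pulled up along its turning axis, in m: 0 pushed in (start), 0.015 fully out at a hard stop; about 4 N of friction, stays where it is left; out, it shows a steel stem under the skirt. The regulator is fixed, on either side of the vice: aluminium block 70 mm square, foot 100 mm, round pressure gauge on the front, pipe stubs 70 mm out to both sides.
- lub_rim (a point): Point on the top rim of the lubricator's knob, 16 mm from that knob's axis (x axis points outward from the axis). Leave it alone: black ribbed round knob, 34 mm diameter, 24 mm tall, top 71 mm above the bench, no bar, no mark, on a fixed block like the regulator's but with a glass bead for the gauge, on the other side of the vice.
There are look-alikes about, which are no part of the job. Leave any blue look-alike of the part that bears reg_grip alone.

How it is judged (in metres and radians):
On the way:
1. the knob, still pushed in (less than 4 mm out), stands with its pointer at the mark, within 0.2 rad (value of joint reg_turn between 1.1 and 1.5 rad and value of joint reg_pull below 0.004 m), for 0.2 s.
At the end, for the whole second after the job is handed in: The regulator's knob is pulled out by more than 11 of its 15 mm and its pointer stands at the mark within 0.2 rad (joint reg_turn between 1.1 and 1.5) (value of joint reg_turn between 1.1 and 1.5 rad and value of joint reg_pull above 0.011 m); the robot touches nothing.
It fails at once if the lubricator's knob is turned (its rim point moves more than 5 mm) (distance of lub_rim from where it was at the start of the episode above 0.005 m).
It also fails if it takes over 32 s, if anything falls off the work surface, if the arm or the gripper's body presses on something with over 40 N, if the wrist force passes 120 N, or if a joint passes its speed limit or range.

## Robot

A 6-joint arm with a two-finger parallel gripper is mounted at the origin on a cart in front of the work surface, level with it; the furniture and walls round the work are solid. World frame = base frame: x ahead of the robot, y to its left, z up, the work surface at z = 0. Lengths are in mm, angles in rad, forces in N, time in s.
With the tool pointing down it reaches from about 250 to 775 mm from the base axis. Payload 8.9 kg.
Tool frame: the origin (TCP) lies midway between the tips of the shut fingers; the grasp point (between the pads) lies 19 mm behind it; z points along the fingers, y is the line along which they close (so a half turn about z gives the same grasp; the last joint's range is limited). The gripper opens to 85 mm and grips with 20 to 120 N. Pads are 22 mm wide; open, the fingers measure 114 mm over their backs; the gripper's body (76 mm by 85 mm) begins 54 mm behind the grasp point. The pads swing forward as they close: fully open they stand 13 mm farther back than shut.
Start: joints at [1.171, 0.291, -0.153, 1.127, 0, 1.431], TCP at [135.367, 507.247, 231.305] pointing down, gripper open.
Joint ranges: [-2.52, 2.52], [-0.91, 1.74], [-1.3, 1.37], [-1.96, 2.02], [-1.52, 1.47], [-3.14, 3.14]. Speed limits (rad/s): [2.22, 2.22, 2.79, 3.14, 3.14, 3.14].

## Interface

Orientations are given as a unit quaternion [x, y, z, w].
In Python, from station import env gives the robot as it stands.
- The arm moves only by the tool send_rows, never from a script. Its arguments are lists of equal length, an entry for each row: "xyz": the shift along the tool's x, y, z in cm, a list of three; "roll": the turn about the tool's z in degrees; "hand": the gripper command: -1 is fully open, 1 is shut, values between are in proportion. A call has 1 to 5 rows; each row shifts and turns the commanded pose from where the row before left it, along the tool's axes as they then stand; what a row does not reach is not made up. A row lasts 1/8 s, in which the tool goes at most 62.5 mm and 10.7 degrees, less where a joint would pass 70% of its speed; a pose out of reach is approached as far as the arm can. A call is refused whole if a number of a shift passes 6.25 or a number of a turn 10.7, either way. A call with a gripper value outside its range is refused whole. The fingers move at their own pace and stop on an object; the grip force is fixed at half the most. Time passes only in rows, so rows that do not move let the fingers close. It gives the time, the measured TCP pose, the force, the opening and the grip force at its end, in the units of the state.
- env.read_state(): the state, without advancing time (a new reading comes with each control period).
- env.snapshot(name): name is "scene" or "top" or "wrist"; returns the picture (384x512x3 uint8, red, green, blue); there is no depth.
- env.camera_model(name): a dict with "vfov" (degrees; the focal length in pixels is half the picture's height over the tangent of half this angle, whatever the lens; pixels are square), "cx", "cy" (the principal point, pixels), "R" (3x3) and "t" (3): a world point X has camera coordinates R X + t. Camera axes: x right, y down, z forward; pixel columns grow to the right and rows downward; lengths in mm; the calibration is good to about 2 mm. A picture is of the moment at which its call begins: read the wrist's pose just before it. camera_model takes no time and is no camera call; for the wrist camera it gives the pose at the moment of the call.
- env.close_job(): hands the job in; it is judged then, once.
The state is a dict: "clock": time; "joint_pos": joint angles; "dq": joint speeds; "effort": joint torques, N m; "ee_pos": TCP position; "eef_rot": TCP orientation; "ft_force": force on the tool from outside, world axes, zero at the start; "torque": the same for the moment, N m; "finger_gap": finger opening in mm; "gripper_force": force on a finger pad.
Only numpy, scipy, OpenCV 4.12 (cv2) and the standard library are available. Lean on these libraries where they do the work, as an engineer would, in place of code of your own. Each camera call takes 0.05 s, during which the arm holds its last target. There are 200 camera calls.

## Working session

There is one attempt and no reset: what is moved stays moved. The work goes in short steps, Python scripts to look and compute and a tool call to move; the robot and the scene stay as the last step left them, time stands still between calls to the robot, and variables do not carry over. Pictures are saved under pics/ and viewed, at most 10 in all, crops included, and the job is handed in when it is done.

Besides the shell and the picture viewer there is one more tool, called after ">>>" as a command line: name --pt "numbers of a row" for each row, then --argument value for the rest. send_rows: Moves the arm, as the interface text tells. Its arguments: {"type":"object","properties":{"xyz":{"type":"array","items":{"type":"array","items":{"type":"number"}}},"roll":{"type":"array","items":{"type":"number"}},"hand":{"type":"array","items":{"type":"number"}}},"required":["xyz","roll","hand"]}

```bash
mkdir -p pics
cat > h.py <<'E'
import numpy as np, cv2
from station import env
def ray(m,u,v):
    f=192/np.tan(np.radians(m["vfov"])/2); R=np.array(m["R"]);t=np.array(m["t"])
    return -R.T@t, R.T@np.array([(u-m["cx"])/f,(v-m["cy"])/f,1])
def atz(m,u,v,z):
    c,d=ray(m,u,v); return c+d*(z-c[2])/d[2]
def proj(m,X):
    f=192/np.tan(np.radians(m["vfov"])/2); p=np.array(m["R"])@X+np.array(m["t"])
    return np.array([m["cx"]+f*p[0]/p[2],m["cy"]+f*p[1]/p[2]])
def save(n,im): cv2.imwrite(n,im[:,:,::-1])
E
python3 - <<'E'
from h import *
a=env.snapshot("top");b=env.snapshot("scene");save("pics/top.png",a);save("pics/scene.png",b)
big=np.vstack([a,b]); 
save("pics/both.png",np.hstack([cv2.resize(a,(400,300)),cv2.resize(b,(400,300))]))
m=env.camera_model("top");print({k:np.round(v,3).tolist() for k,v in m.items() })
print(env.read_state())
E
```

```text
{'vfov': 51.703, 'cx': 261.625, 'cy': 186.543, 'R': [[0.024, -1.0, -0.004], [-0.989, -0.023, -0.145], [0.145, 0.008, -0.989]], 't': [5.85, 521.083, 980.249]}
{'clock': 0.1, 'joint_pos': array([ 1.17068743e+00,  2.91193767e-01, -1.54021902e-01,  1.12666365e+00,
        1.24567431e-05,  1.43148666e+00]), 'dq': array([ 0.00091288, -0.00229368,  0.00040895, -0.00109144, -0.00011774,
       -0.00126195]), 'effort': array([ 1.50387670e-03, -5.37982213e+01,  3.31916356e+01,  9.42863437e-03,
       -1.39645072e-04, -2.09476852e-06]), 'ee_pos': array([135.228676  , 506.91324982, 230.8161957 ]), 'eef_rot': array([ 1.30030359e-01,  9.91509865e-01, -5.20258315e-04, -1.50284882e-04]), 'ft_force': array([ 0.94939003, -0.22958522,  0.44948428]), 'torque': array([-0.02414373,  0.01991718,  0.07242565]), 'gripper_force': 0.0, 'finger_gap': 85.73860125068991}
```

View pics/top.png

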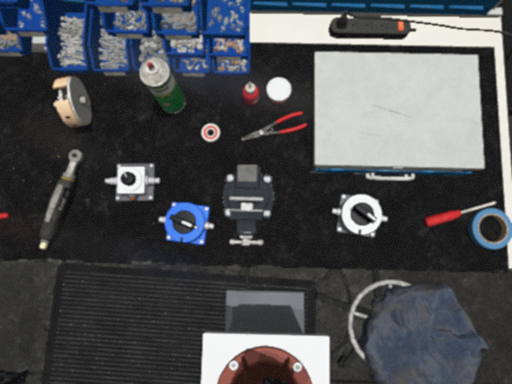

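View pics/scene.png

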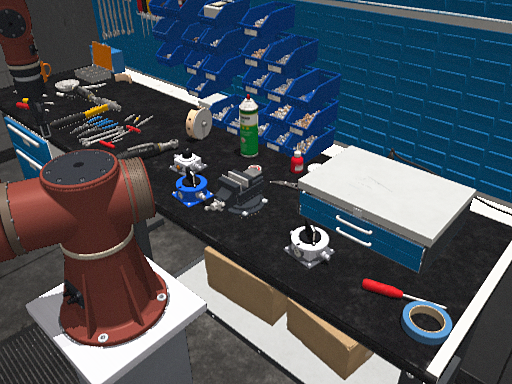

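Candidates: the metal-dial unit at top (362,215) and the blue-dial look-alike at (185,222). The lubricator is the small round knob at (131,181). By the description I choose (362,215), on the opposite side of the vice from the lubricator. I'll check it in a crop.

Run:
```python
from h import *
a=cv2.imread("pics/top.png")[180:250,325:400];b=cv2.imread("pics/scene.png")[215:275,275:345]
cv2.imwrite("pics/crop.png",np.hstack([cv2.resize(a,(430,400),interpolation=2),cv2.resize(b,(370,400),interpolation=2)]))
m=env.camera_model("top");s=env.camera_model("scene")
print(atz(m,362,215,50),atz(m,185,222,50),atz(m,131,181,60))
p=atz(m,362,215,50);print(proj(s,p))
```

```text
[ 452.77725173 -235.49406758   50.        ] [424.65980281 208.15846207  50.        ] [523.98645543 347.88425883  60.        ]
[309.06206073 238.40192963]
```

View pics/crop.png

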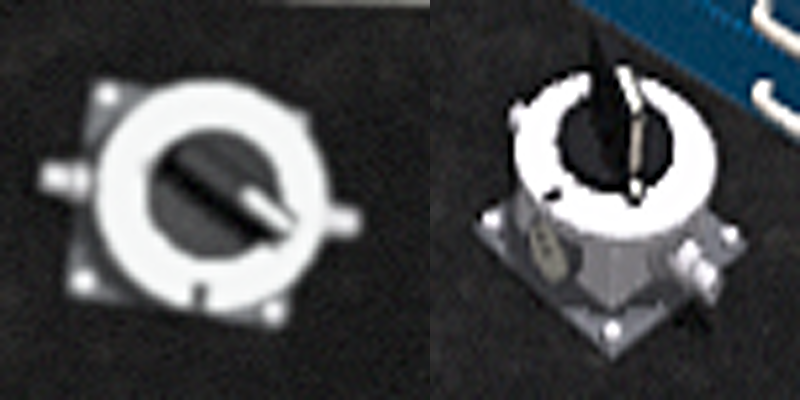

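The crop shows the metal dial (centre ≈ top (362,214)) with its black rib at (360,231), the gauge on the front and a black bar knob. The white line of the pointer is at the right-front end. This is the regulator, so I'll approach.

>>> send_rows --pt "-3.3 -4.2 0" --pt "-3.3 -4.2 0" --pt "-3.3 -4.2 0" --pt "-3.3 -4.2 0" --pt "-3.3 -4.2 0" --roll '[0, 0, 0, 0, 0]' --hand '[-1, -1, -1, -1, -1]'

```text
clock: 0.72
ee_pos: [240.8, 260.2, 231.2]
eef_rot: [0.13, 0.992, -0.0, 0.0]
ft_force: [1.1, 0.7, 0.6]
finger_gap: 85.3
gripper_force: 0.0
```

>>> send_rows --pt "-3.3 -4.2 0" --pt "-3.3 -4.2 0" --pt "-3.3 -4.2 0" --pt "-3.3 -4.2 0" --pt "-3.3 -4.2 0" --roll '[0, 0, 0, 0, 0]' --hand '[-1, -1, -1, -1, -1]'

```text
clock: 1.35
ee_pos: [346.2, 14.6, 231.3]
eef_rot: [0.13, 0.991, 0.0, 0.0]
ft_force: [1.4, 1.8, 0.4]
finger_gap: 85.6
gripper_force: 0.0
```

>>> send_rows --pt "-3.3 -4.2 0" --pt "-3.3 -4.2 0" --pt "-3.3 -4.2 0" --pt "-3.3 -4.2 0" --pt "0 0 0" --roll '[0, 0, 0, 0, 0]' --hand '[-1, -1, -1, -1, -1]'

```text
clock: 1.98
ee_pos: [431.0, -183.0, 230.6]
eef_rot: [0.132, 0.991, -0.0, -0.0]
ft_force: [0.1, 1.3, -1.4]
finger_gap: 85.7
gripper_force: 0.0
```

>>> send_rows --pt "0 0 0" --pt "0 0 0" --pt "0 0 0" --pt "0 0 0" --pt "0 0 0" --roll '[-10, -10, -10, -10, -10]' --hand '[-1, -1, -1, -1, -1]'

```text
clock: 2.6
ee_pos: [429.6, -179.1, 231.1]
eef_rot: [-0.304, 0.953, 0.0, -0.0]
ft_force: [-0.8, -0.7, -0.4]
finger_gap: 85.3
gripper_force: 0.0
```

>>> send_rows --pt "0 0 0" --pt "0 0 0" --pt "0 0 0" --pt "0 0 0" --roll '[-10, -10, -5, 0]' --hand '[-1, -1, -1, -1]'

```text
clock: 3.1
ee_pos: [429.7, -179.3, 231.2]
eef_rot: [-0.5, 0.866, 0.0, -0.0]
ft_force: [0.0, -0.0, -0.3]
finger_gap: 85.6
gripper_force: 0.0
```

Run:
```python
from h import *
s=env.read_state();m=env.camera_model("wrist");w=env.snapshot("wrist");save("pics/w1.png",w)
np.save("w1.npy",m,allow_pickle=True)
print(s["clock"],s["ee_pos"],s["eef_rot"],s["joint_pos"],proj(m,np.array([453,-235,50])))
```

```text
3.1 [ 429.73526005 -179.27172171  231.18290752] [-5.00371875e-01  8.65810528e-01  3.12701286e-04 -1.36431475e-04] [-5.52466907e-01  1.78757884e-01 -3.01360345e-01  1.09135809e+00
  5.64999582e-05 -1.60052346e+00] [207.11351581 122.2126959 ]
```

View pics/w1.png

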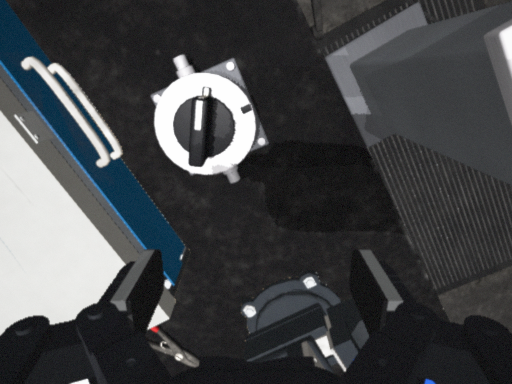

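The wrist view shows the regulator: dial centre ≈(205,123), pointer tip ≈(207,92), plain end ≈(197,165) and mark ≈(247,108). An enlarged crop will give finer values.

Run:
```python
from h import *
a=cv2.imread("pics/w1.png")[60:190,140:270]
cv2.imwrite("pics/w1c.png",cv2.resize(a,(598,598),interpolation=cv2.INTER_CUBIC))
```

```text
(no output)
```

View pics/w1c.png

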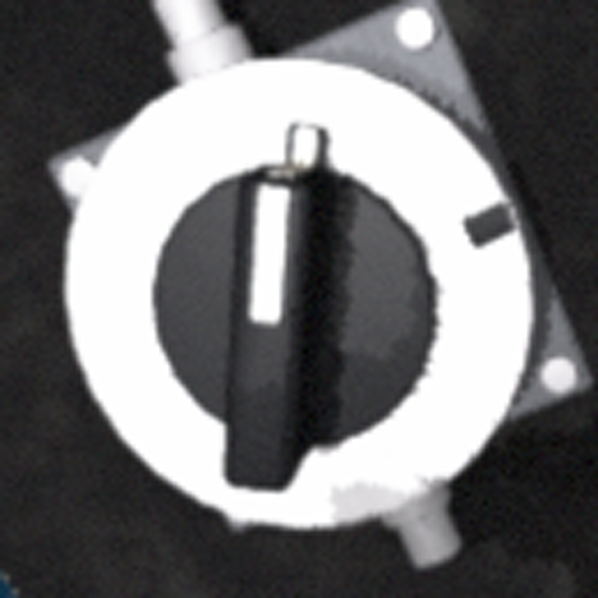

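Crop (scale 4.6): dial centre (298,293), skirt centre (295,306), white line (271,185)–(263,322), mark (490,224).

Run:
```python
from h import *
m=np.load("w1.npy",allow_pickle=True).item()
w=lambda u,v,z: atz(m,140+u/4.6,60+v/4.6,z)
d=w(298,293,50);k=w(295,306,59);l1=w(271,185,94);l2=w(263,322,94);mk=w(490,224,51)
print(d,k,l1,l2,mk)
h=lambda v:np.degrees(np.arctan2(v[1],v[0]))
c=(d+k)/2
print(c,"bar",h(l1-l2),"bar-from-c",h(l1-c),h(l2-c),"mark",h(mk-d),np.linalg.norm((mk-d)[:2]))
s=env.read_state();from scipy.spatial.transform import Rotation as R
T=R.from_quat(s["eef_rot"]);print(T.as_matrix().round(3), "y heading",h(T.as_matrix()[:,1]))
print("tool shift",T.inv().apply(np.array([c[0],c[1],66])-s["ee_pos"]))
```

```text
[ 455.76282445 -234.92567032   50.        ] [ 455.88839667 -233.44431519   59.        ] [ 440.29812712 -255.90273585   94.        ] [ 455.12527322 -235.95291536   94.        ] [ 412.89094957 -226.97613091   51.        ]
[ 455.82561056 -234.18499276   54.5       ] bar -126.62054458647474 bar-from-c -125.56354095404858 -111.61028891158452 mark 169.4952103242451 43.60267001515128
[[-0.501 -0.866 -0.   ]
 [-0.866  0.501  0.   ]
 [-0.     0.    -1.   ]] y heading 149.96637219366437
tool shift [ 34.40606963 -49.98556381 165.19091444]
```

>>> send_rows --pt "1.7 -2.5 2" --pt "1.7 -2.5 2" --pt "0 0 4" --pt "0 0 4" --pt "0 0 0" --roll '[0, 0, 6.5, 0, 0]' --hand '[-1, -1, -1, -1, -1]'

```text
clock: 3.78
ee_pos: [454.4, -232.8, 109.1]
eef_rot: [-0.45, 0.893, 0.003, -0.001]
ft_force: [-1.2, 0.3, 0.7]
finger_gap: 85.3
gripper_force: 0.0
```

Run:
```python
from h import *
s=env.read_state();m=env.camera_model("wrist");w=env.snapshot("wrist");save("pics/w2.png",w)
from scipy.spatial.transform import Rotation as R
print(s["ee_pos"],R.from_quat(s["eef_rot"]).as_matrix()[:,1],s["ft_force"])
print(proj(m,np.array([455.8,-234.3,94])), proj(m,np.array([455.8,-234.3,50])))
```

```text
[ 454.43883238 -232.83263476  109.12101838] [-0.80357892  0.59517012  0.00578341] [-1.23195756  0.2720704   0.73210481]
[252.43378403 235.18213789] [252.74822254 204.02973675]
```

View pics/w2.png

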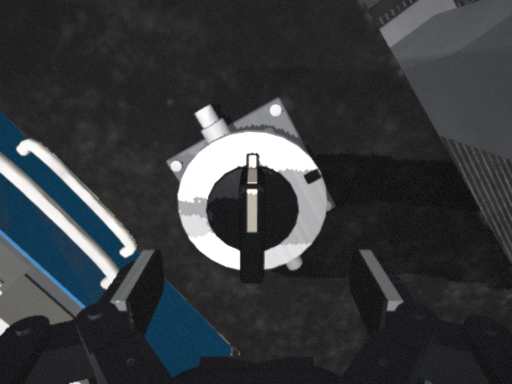

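The picture shows the bar centred between the fingers (column 252, as predicted) and its axis upright in the image. I'll go down and close.

>>> send_rows --pt "0 0 2.5" --pt "0 0 2" --pt "0 0 0" --pt "0 0 0" --roll '[0, 0, 0, 0]' --hand '[-1, -1, -1, -1]'

```text
clock: 4.32
ee_pos: [457.5, -235.0, 68.1]
eef_rot: [-0.45, 0.893, -0.001, 0.001]
ft_force: [-0.8, 0.4, -0.5]
finger_gap: 85.7
gripper_force: 0.0
```

>>> send_rows --pt "0 0 0" --pt "0 0 0" --pt "0 0 0" --pt "0 0 0" --pt "0 0 0" --roll '[0, 0, 0, 0, 0]' --hand '[1, 1, 1, 1, 1]'

```text
clock: 4.95
ee_pos: [456.4, -234.4, 66.5]
eef_rot: [-0.451, 0.893, 0.0, -0.0]
ft_force: [-1.2, 0.3, 4.7]
finger_gap: 13.2
gripper_force: 59.4
```

>>> send_rows --pt "0 0 0" --pt "0 0 0" --pt "0 0 0" --roll '[0, 0, 0]' --hand '[1, 1, 1]'

```text
clock: 5.32
ee_pos: [456.5, -234.4, 66.5]
eef_rot: [-0.451, 0.893, -0.0, -0.0]
ft_force: [-1.5, 1.9, 5.7]
finger_gap: 12.7
gripper_force: 59.5
```

Gripped. Turning 64° clockwise.

>>> send_rows --pt "0 0 0" --pt "0 0 0" --pt "0 0 0" --pt "0 0 0" --pt "0 0 0" --roll '[7, 7, 7, 7, 7]' --hand '[1, 1, 1, 1, 1]'

```text
clock: 5.95
ee_pos: [456.2, -234.1, 66.4]
eef_rot: [-0.159, 0.987, 0.0, -0.0]
ft_force: [-1.5, 1.5, 6.8]
finger_gap: 12.9
gripper_force: 59.9
```

>>> send_rows --pt "0 0 0" --pt "0 0 0" --pt "0 0 0" --pt "0 0 0" --pt "0 0 0" --roll '[7, 7, 7, 5, 3]' --hand '[1, 1, 1, 1, 1]'

```text
clock: 6.58
ee_pos: [456.2, -233.8, 66.5]
eef_rot: [0.092, 0.996, 0.001, -0.0]
ft_force: [-2.6, 3.8, 8.7]
finger_gap: 12.7
gripper_force: 60.0
```

>>> send_rows --pt "0 0 0" --pt "0 0 0" --pt "0 0 0" --roll '[0, 0, 0]' --hand '[1, 1, 1]'

```text
clock: 6.95
ee_pos: [456.2, -233.8, 66.5]
eef_rot: [0.091, 0.996, 0.001, -0.0]
ft_force: [-2.7, 4.9, 9.4]
finger_gap: 13.0
gripper_force: 60.1
```

Run:
```python
from h import *
s=env.read_state();m=env.camera_model("wrist");w=env.snapshot("wrist")
t=env.snapshot("top")[180:250,325:400]
save("pics/w3.png",np.hstack([cv2.resize(w,(512,384)),cv2.resize(t,(280,384),interpolation=2)]))
from scipy.spatial.transform import Rotation as R
y=R.from_quat(s["eef_rot"]).as_matrix()[:,1]
print(s["ee_pos"],np.degrees(np.arctan2(y[1],y[0])),s["ft_force"],s["torque"])
```

```text
[ 456.16174373 -233.7586963    66.46309318] 79.56663284718168 [-2.65071079  4.89727192  9.42718084] [ 0.8217607   0.50666272 -0.07229166]
```

View pics/w3.png

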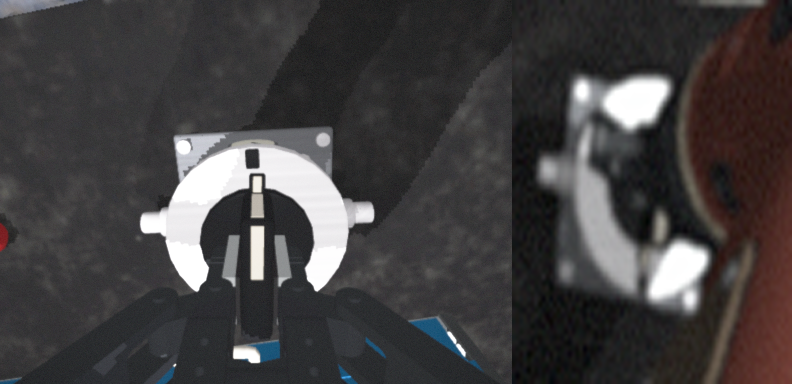

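The pointer (257,183) stands at the mark (252,158), about 0.06 rad past it at most. I'll back off 3°, pause and pull up.

>>> send_rows --pt "0 0 0" --pt "0 0 0" --pt "0 0 0" --pt "0 0 0" --roll '[-3, 0, 0, 0]' --hand '[1, 1, 1, 1]'

```text
clock: 7.55
ee_pos: [456.2, -233.8, 66.4]
eef_rot: [0.065, 0.998, 0.001, -0.0]
ft_force: [-1.7, 2.7, 8.3]
finger_gap: 13.1
gripper_force: 60.1
```

>>> send_rows --pt "0 0 -0.4" --pt "0 0 -0.4" --pt "0 0 -0.4" --pt "0 0 -0.2" --pt "0 0 0" --roll '[0, 0, 0, 0, 0]' --hand '[1, 1, 1, 1, 1]'

```text
clock: 8.18
ee_pos: [456.1, -233.9, 80.4]
eef_rot: [0.065, 0.998, 0.0, -0.0]
ft_force: [-1.9, 5.5, -0.1]
finger_gap: 13.0
gripper_force: 59.2
```

>>> send_rows --pt "0 0 -0.1" --pt "0 0 -0.1" --pt "0 0 0" --roll '[0, 0, 0]' --hand '[1, 1, 1]'

```text
clock: 8.55
ee_pos: [456.1, -233.9, 81.7]
eef_rot: [0.065, 0.998, 0.001, -0.0]
ft_force: [0.8, 5.4, -12.6]
finger_gap: 13.1
gripper_force: 59.2
```

It has risen 15 mm and reached the stop. I'll release and check.

>>> send_rows --pt "0 0 0.1" --pt "0 0 0" --pt "0 0 0" --pt "0 0 0" --pt "0 0 0" --roll '[0, 0, 0, 0, 0]' --hand '[1, -1, -1, -1, -1]'

```text
clock: 9.18
ee_pos: [456.7, -234.8, 81.5]
eef_rot: [0.065, 0.998, -0.0, 0.0]
ft_force: [0.8, -0.5, -0.2]
finger_gap: 83.7
gripper_force: 0.0
```

>>> send_rows --pt "0 0 0" --pt "0 0 -2" --pt "0 0 -4" --pt "0 0 -4" --pt "0 0 0" --roll '[0, 0, 0, 0, 0]' --hand '[-1, -1, -1, -1, -1]'

```text
clock: 9.8
ee_pos: [458.1, -235.6, 184.1]
eef_rot: [0.065, 0.998, -0.001, 0.002]
ft_force: [-0.5, -0.9, 0.5]
finger_gap: 85.4
gripper_force: 0.0
```

Run:
```python
from h import *
s=env.read_state();w=env.snapshot("wrist");t=env.snapshot("scene")[205:275,275:345]
save("pics/w4.png",np.hstack([w,cv2.resize(t,(286,384),interpolation=2)]))
print(s["clock"],s["ee_pos"],s["ft_force"],s["finger_gap"])
```

```text
9.8 [ 458.1282469  -235.60314314  184.14715066] [-0.5132316  -0.87821153  0.52315792] 85.44487346022315
```

View pics/w4.png

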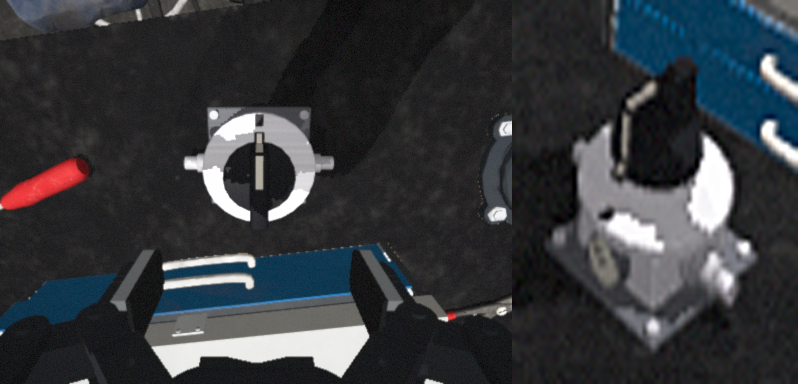

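The pointer (259,137) lines up with the mark (259,120), the knob is raised and the gripper is clear of it. Handing in.

```bash
python3 -c "
from station import env
print(env.close_job())"
```

```text
the job is handed in; nothing more can be done
None
```

The regulator's knob was turned clockwise to the black mark, pulled up about 15 mm to its stop and released; the lubricator was left untouched, and the job was handed in at about 10 s (no verdict was returned).

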